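Unlock the test fixture and pack the tested power bank set

ROBOT

A 6-joint arm with a two-finger parallel gripper is mounted at the origin on the work surface. World frame = base frame: x ahead of the robot, y to its left, z up, the work surface at z = 0. Lengths are in mm, angles in rad, forces in N, time in s.
With the tool pointing down it reaches from about 225 to 875 mm from the base axis. Payload 3.4 kg.
Tool frame: the origin (TCP) lies between the finger pads; the fingertips stand 8 mm ahead of it and the grasp point (between the pads) lies 11 mm behind it; z points along the fingers, y is the line along which they close (so a half turn about z gives the same grasp; the last joint's range is limited). The gripper opens to 85 mm and grips with 20 to 120 N. Pads are 22 mm wide; open, the fingers measure 114 mm over their backs; the gripper's body (76 mm by 85 mm) begins 54 mm behind the grasp point. The pads swing forward as they close: fully open they stand 13 mm farther back than shut.
Start: joints at [-1.224, 0.276, 1.505, -0, 1.361, -0.121], TCP at [259.285, -513.257, 239.328] pointing down, gripper open.
Joint ranges: [-2.89, 2.89], [-0.75, 2.08], [0.22, 2.7], [-1.18, 4.32], [0.11, 2.71], [-2.7, 2.7]. Speed limits (rad/s): [2.57, 2.57, 3.14, 3.14, 3.14, 3.14].

INTERFACE

Orientations are given as a unit quaternion [w, x, y, z].
In Python, from bench import get_obs, grab_frame, bot gives the robot as it stands.
- The arm moves only by the tool servo_tool, never from a script. Its argument "increments" is a list of rows, each a list of 3 entries, a list of its own where there are three numbers: the shift along the tool's x, y, z in units of 200 mm (1.0 is 200 mm), then the turn, a rotation vector about the tool's x, y, z in units of 1.5 rad (1.0 is 1.5 rad), then the gripper command: -1 is fully open, 1 is shut, values between are in proportion. In form: [[[tx, ty, tz], [ax, ay, az], jaw], ...]. A call has 1 to 10 rows; each row is the pose to reach, as a shift and turn from the pose commanded when the call began, along the tool's axes at that moment; what a row does not reach only later rows make up. A row lasts 1/12 s, in which the tool goes at most 41.7 mm and 7.16 degrees, less where a joint would pass 70% of its speed; a pose out of reach is approached as far as the arm can. A call with a number of a shift or a turn outside -1 to 1 is refused whole. A call with a gripper value outside its range is refused whole. The fingers move at their own pace and stop on an object; "force" is the grip in N (left out, the last holds). Time passes only in rows, so rows that repeat a pose let the fingers close. It gives the time, the measured TCP pose, the force, the opening and the grip force at its end, in the units of the state.
- get_obs(): the state, without advancing time (a new reading comes with each control period).
- grab_frame(name): name is "scene" or "top" or "wrist"; returns a dict with "image" (420x560x3 uint8, blue, green, red), "fx", "fy", "cx", "cy" (pixels), "R" (3x3) and "t" (3): a world point X has camera coordinates R X + t. Camera axes: x right, y down, z forward; pixel columns grow to the right and rows downward; lengths in mm; the calibration is good to about 2 mm. A picture is of the moment at which its call begins. There is no depth.
- bot.hand_in(): hands the job in; it is judged then, once.
The state is a dict: "t": time; "joint_pos": joint angles; "dq": joint speeds; "effort": joint torques, N m; "tool_pos": TCP position; "eef_rot": TCP orientation; "ft_force": force on the tool from outside, world axes, zero at the start; "torque": the same for the moment, N m; "finger_gap": finger opening in mm; "grip_force": force on a finger pad.
Only numpy, scipy, OpenCV 4.12 (cv2) and the standard library are available. Lean on these libraries where they do the work, as an engineer would, in place of code of your own. Each camera call takes 0.05 s, during which the arm holds its last target. There are 200 camera calls.

TASK

The power bank standing in the test fixture has passed its test: slide the safety catch fully aside, press the release button it uncovers all the way down so that the retaining bar draws back, and lift the power bank out; do not force the bar or pull the power bank against it. Pack the power bank (standing on its long edge as it did in the fixture) and the plain white box on the bench into the shallow carton together with the white box already in it, shifting that one if it is in the way, so that all three stand upright and flat on the carton's floor. Leave the catch open and the bar drawn back, and do not disturb the other things on the bench.

Things in the scene. Friction and masses are not known exactly. Their poses are not given: they have to be found in the camera images.
- fixture: Test fixture fixed to the bench: grey base 170 (x) x 240 (y) x 20 mm high. Origin: centre of its underside, on the bench; z up. In its frame (mm): power bank nest centred at x 45, y -30, floor z 20, walls to z 36 with 2 mm clearance each side; bar housing x 25..65, y 46..116, up to z 118; control block x -84..-6, y -70..80 with two rails 66 apart inside, tops at z 58, carrying the catch.
- catch (a joint): Safety catch: an aluminium shutter plate 64 (x) x 60 (y) x 5 mm over the button, top face at z 57 of the fixture, sliding along the fixture's +y. Value in m: 0 shut, 0.062 fully open (end stop); starts between 0 and 0.010. Slides with about 2.5 N and stays where it is left. Below about 0.05 it still hides part of the button.
- catch_tab (a point): Centre of the upright tab on the catch plate, near the plate's +y edge; the tab is 50 (fixture x) x 10 (y) x 30 mm high, z 57 to 87 of the fixture. Push its -y face towards the fixture's +y. Moves with the catch.
- button (a joint): Release button, pressed straight down. Value in m: 0 up, 0.009 fully down (end stop). Takes 3 to 4 N all the way and stays down where it is left.
- button_top (a point): Centre of the button's top face: round, 36 mm across, at fixture x -45, y -35, z 47 when up.
- bar (a joint): Retaining bar, a steel bar 24 mm wide and 10 mm thick lying 3 mm above the power bank's top at its +y end, which it overlaps by 36 mm. Value in m: 0 out over the power bank, 0.045 drawn back into its housing clear of it. It is driven only by the button through a linkage (5 times the button's travel) and must not be pushed itself.
- bank_center (a point): Centre of the power bank to be packed: black, 28 (x) x 130 (y) x 75 mm (z) standing on its long edge in the nest, about 0.3 kg. Axes: x across its thickness, y along its length, z up.
- carton: Shallow open cardboard carton fixed to the bench. Inside 94 (x) x 148 (y) mm; walls 4 mm thick, rim 24 mm above the bench; inner floor 4 mm above the bench. Origin: centre of its underside, on the bench; y along its long side, z up.
- plugbox_center (a point): Centre of the white box that stands somewhere in the carton: 50 (x) x 70 (y) x 44 mm (z), about 0.15 kg. z up.
- cablebox_center (a point): Centre of the white box on the bench that is to be packed: 50 (x) x 60 (y) x 40 mm (z), about 0.11 kg. z up.
- jar: Bystander: screw-top jar 60 mm across, 75 mm high, standing in the lane between fixture and carton, as does the white box on the bench. Origin under its centre.
- spare: Bystander: another black power bank lying flat, 130 (x) x 75 x 28 mm. Origin under its centre.
- tape: Bystander: roll of tape lying flat, 100 mm across, 24 mm high. Origin under its centre.
- driver: Bystander: screwdriver lying along its x, 190 mm long.
- meter: Bystander: grey hand multimeter lying flat, 150 (x) x 75 x 40 mm high. Origin under its centre.
- plug: Bystander: white mains plug 50 x 50 mm, prongs up, 50 mm high. Origin under its centre.
There are look-alikes about, which are no part of the job. What is shaped like the part that bears cablebox_center but red or yellow is not meant.

How it is judged:
By the outcome, as a careful person would: the job done as asked, in the order asked, and still so for the second after the job is handed in, with the robot touching nothing.
It also fails if it takes over 72 s, if anything falls off the work surface, if the arm or the gripper's body presses on something with over 40 N, if the wrist force passes 120 N, or if a joint passes its speed limit or range.

## Working session

There is one attempt and no reset: what is moved stays moved. The work goes in short steps, Python scripts to look and compute and a tool call to move; the robot and the scene stay as the last step left them, time stands still between calls to the robot, and variables do not carry over. Pictures are saved under pics/ and viewed, at most 10 in all, crops included, and the job is handed in when it is done.

Besides the shell and the picture viewer there is one more tool, called as name(argument=value, ...) on one line, values as JSON. servo_tool: Moves the arm, as the interface text tells. Shifts and turns lie within -1 to 1; 1 stands for 200 mm of shift or 1.5 rad of turn. Its arguments: {"type":"object","properties":{"increments":{"type":"array"},"force":{"type":"number"}},"required":["increments"]}

```bash
mkdir -p pics; ls; cat > h.py <<'E'
import numpy as np,cv2
from bench import get_obs,grab_frame,bot
def snap(n,f):
    d=grab_frame(n); cv2.imwrite(f'pics/{f}.png',d['image'])
    np.savez(f'pics/{f}.npz',**d); return d
def px2w(f,u,v,z):
    d=np.load(f'pics/{f}.npz'); R,t=d['R'],d['t']
    r=R.T@np.array([(u-d['cx'])/d['fx'],(v-d['cy'])/d['fy'],1]); c=-R.T@t
    return c+r*(z-c[2])/r[2]
def w2px(f,X):
    d=np.load(f'pics/{f}.npz'); c=d['R']@np.array(X,float)+d['t']
    return np.array([d['fx']*c[0]/c[2]+d['cx'],d['fy']*c[1]/c[2]+d['cy']])
E
python3 - <<'E'
from h import *
for n in('scene','top'):
    d=snap(n,n+'0'); print(n,d['fx'],-d['R'].T@d['t'])
cv2.imwrite('pics/top0b.png',cv2.resize(cv2.imread('pics/top0.png'),(800,600),interpolation=cv2.INTER_CUBIC))
print(get_obs())
E
```

```text
pics
scene 397.0549179095541 [1424.81604416   30.69842913  806.72079661]
top 469.03720275527047 [ 411.49672174   12.26036913 1319.6551076 ]
{'t': 0.1, 'joint_pos': array([-1.22400861e+00,  2.76565686e-01,  1.50598766e+00, -9.51612561e-06,
        1.36070999e+00, -1.21011328e-01]), 'dq': array([ 4.12317080e-04, -2.59149507e-03, -2.90799136e-03,  5.83707174e-05,
       -2.99840908e-04,  3.84729899e-04]), 'effort': array([ 5.32447521e-04, -4.17703593e+01, -2.46405119e+01, -2.51923502e-04,
        5.78629100e-03, -3.85637421e-06]), 'tool_pos': array([ 259.11358532, -512.80589029,  238.51437283]), 'eef_rot': array([-8.29499808e-04,  9.72769421e-01,  2.31773502e-01, -9.87229720e-05]), 'ft_force': array([-0.17838543, -0.25510514, -0.29653171]), 'torque': array([-0.00297104, -0.03569657,  0.01892464]), 'grip_force': 0.0, 'finger_gap': 85.18966802519886}
```

View pics/top0b.png

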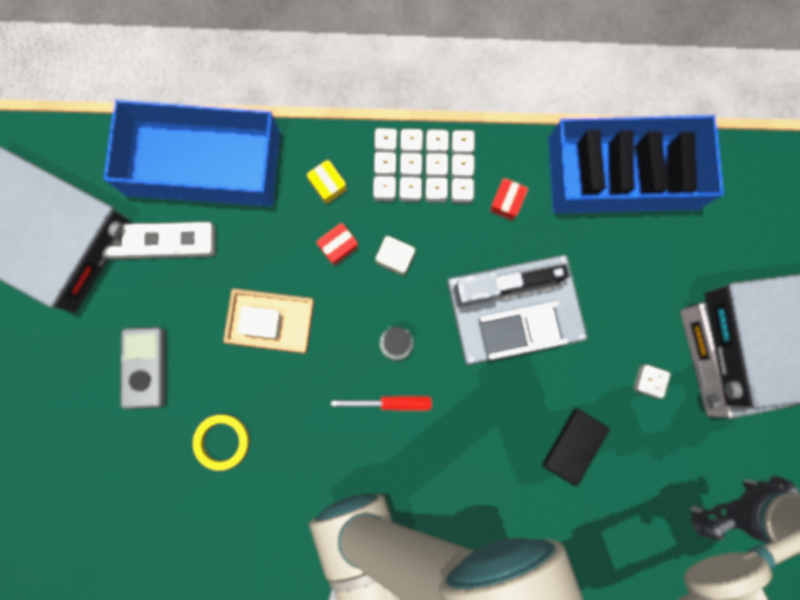

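View pics/scene0.png

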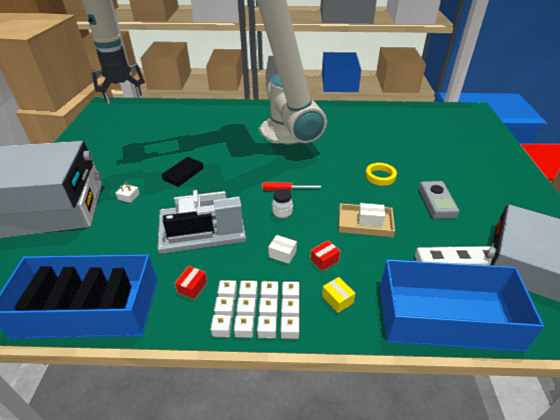

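The top view (800 px) shows up = +x and left = +y. The fixture is at (517,310), the carton with the white plug box at (268,321), the jar at (397,343) and a plain white box at (395,255). The red boxes at (337,243) and (509,198) and the yellow one at (327,181) are look-alikes, and the 12-piece white grid is plugs. The box at (395,255) is plain white and stands in the lane, so it is the cable box. I'll check it in an enlarged crop.

```bash
python3 - <<'E'
import cv2,numpy as np
a=cv2.imread('pics/top0.png')
# crops in 560x420: scale .7
c1=cv2.resize(a[170:270,305:425],(720,600),interpolation=cv2.INTER_CUBIC)   # x6 fixture
cv2.imwrite('pics/c1.png',c1)
c2=cv2.resize(a[150:260,150:300],(800,587),interpolation=cv2.INTER_CUBIC)   # x5.333
cv2.imwrite('pics/c2.png',c2)
E
```

```text
(no output)
```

View pics/c1.png

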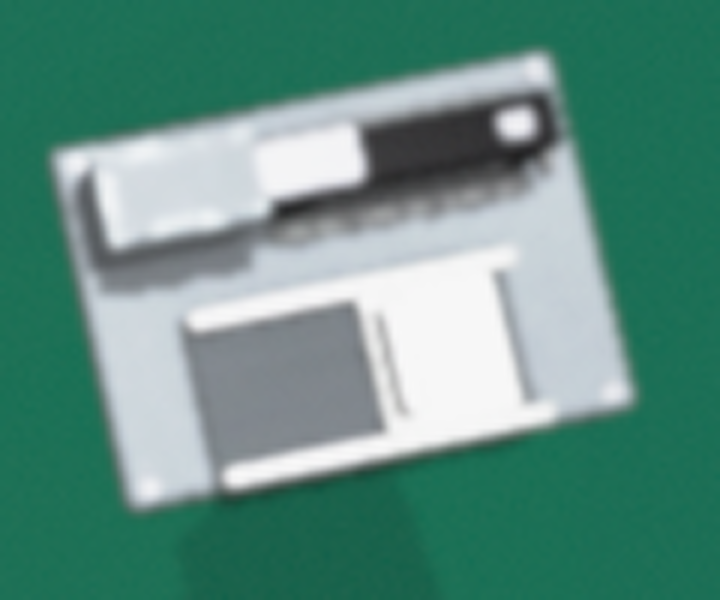

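View pics/c2.png

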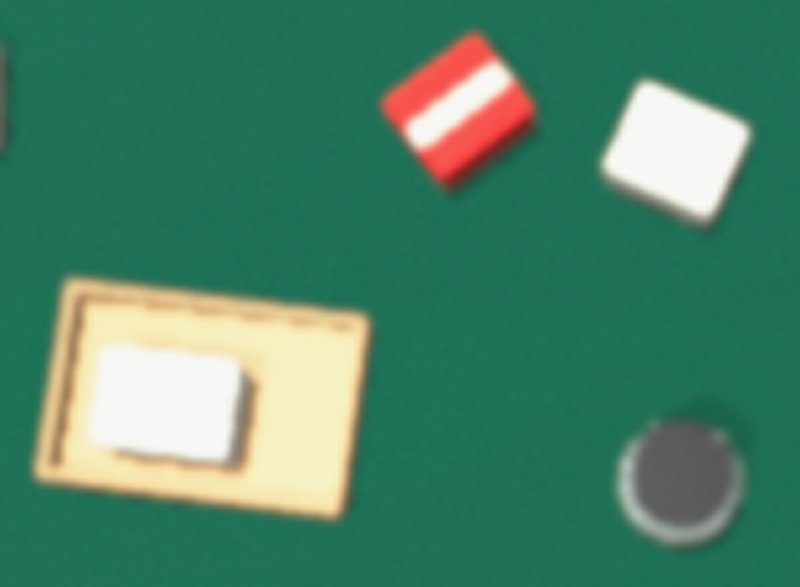

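The crop confirms that the box at c2 (675,148) is plain white with no stripe, which makes it the cable box. Fixture base corners in c1 are (52,152), (548,52), (634,400) and (130,508). Carton rim corners in c2 are (66,278), (371,314), (341,520) and (35,482).

```bash
python3 - <<'E'
from h import *
def P(L,s,ox,oy,z): return np.array([px2w('top0',(U+.5)/s-.5+ox,(V+.5)/s-.5+oy,z)[:2] for U,V in L])
def ana(n,A):
    c=A.mean(0); e=np.diff(np.vstack([A,A[:1]]),axis=0)
    print(n,c.round(1),'edges',np.linalg.norm(e,axis=1).round(1),'ang',np.degrees(np.arctan2(e[:,1],e[:,0])).round(1)); return c
f=ana('fix',P([(52,152),(548,52),(634,400),(130,508)],6,305,170,20))
s=800/150
ana('carton',P([(66,278),(371,314),(341,520),(35,482)],s,150,150,24))
ana('plugb',P([(100,342),(243,360),(235,464),(88,444)],s,150,150,48))
ana('cable',P([(647,78),(752,130),(708,220),(602,163)],s,150,150,40))
print('jar',P([(683,474)],s,150,150,75))
# catch tab top edges
print('tabtop',P([(360,305),(380,430)],6,305,170,57))
E
```

```text
fix [ 581.6 -237.7] edges [239.9 168.1 240.4 169.8] ang [ -77.2 -167.   103.2   12.8]
carton [546.2 245.8] edges [160.6 108.4 159.4 107.4] ang [-95.5 174.   84.2  -5.4]
plugb [541.  260.1] edges [73.7 53.3 75.5 52.5] ang [-95.9 178.2  83.5  -3.6]
cable [681.2   2.5] edges [61.4 53.  62.8 51. ] ang [-115.5  155.4   62.7  -26. ]
jar [[508.19494094  -3.58554984]]
tabtop [[ 563.90695313 -238.85752255]
 [ 507.47554788 -247.63595009]]
```

```bash
cat >> h.py <<'E'
from scipy.spatial.transform import Rotation as Ro
FIX=(np.array([581.6,-237.7]),12.9); CAR=(np.array([546.2,245.8]),-5.7)
def loc(F,x,y):
    a=np.radians(F[1]); return F[0]+np.array([x*np.cos(a)-y*np.sin(a),x*np.sin(a)+y*np.cos(a)])
def inv(F,p):
    return loc((np.zeros(2),-F[1]),*(np.array(p)[:2]-F[0]))
def go(x,y,z,a):
    "shift/turn (units) from the measured pose to tcp x,y,z, tool x yaw a deg, tool straight down"
    o=get_obs(); R0=Ro.from_quat(o['eef_rot'],scalar_first=True)
    ar=np.radians(a); c,s=np.cos(ar),np.sin(ar)
    R1=Ro.from_matrix([[c,s,0],[s,-c,0],[0,0,-1]])
    print('->',np.round([x,y,z,a],1),'shift',(R0.inv().apply(np.array([x,y,z])-o['tool_pos'])/200).round(4),'turn',((R0.inv()*R1).as_rotvec()/1.5).round(4))
E
python3 - <<'E'
from h import *
p=loc(FIX,-45,-35); go(*p,160,102.9)
p=loc(FIX,-45,-35); go(*p,73,102.9)
E
```

```text
-> [ 545.5 -281.9  160.   102.9] shift [ 1.7989 -0.3842  0.3936] turn [-9.000e-04 -8.000e-04 -8.854e-01]
-> [ 545.5 -281.9   73.   102.9] shift [ 1.7988 -0.3835  0.8286] turn [-9.000e-04 -8.000e-04 -8.854e-01]
```

servo_tool(increments=[[[0.9,-0.19,0.0],[0,0,-0.45],1],[[0.9,-0.19,0.0],[0,0,-0.45],1],[[0.9,-0.19,0.0],[0,0,-0.45],1],[[0.9,-0.19,0.0],[0,0,-0.45],1],[[0.9,-0.19,0.0],[0,0,-0.45],1],[[0.9,-0.19,0.0],[0,0,-0.45],1]])

```text
t: 0.6
tool_pos: [405.8, -394.8, 238.9]
eef_rot: [-0.001, 0.839, 0.545, 0.001]
ft_force: [0.4, -0.5, 0.3]
finger_gap: 12.0
grip_force: 0.0
```

```bash
python3 - <<'E'
from h import *
p=loc(FIX,-45,-35); go(*p,130,102.9)
E
```

```text
-> [ 545.5 -281.9  130.   102.9] shift [0.7984 0.409  0.5466] turn [ 0.0007 -0.0016 -0.429 ]
```

servo_tool(increments=[[[0.8,0.409,0.5],[0,0,-0.43],1],[[0.8,0.409,0.5],[0,0,-0.43],1],[[0.8,0.409,0.5],[0,0,-0.43],1],[[0.8,0.409,0.5],[0,0,-0.43],1],[[0.8,0.409,0.5],[0,0,-0.43],1],[[0.8,0.409,0.5],[0,0,-0.43],1],[[0.8,0.409,0.5],[0,0,-0.43],1],[[0.8,0.409,0.5],[0,0,-0.43],1]])

```text
t: 1.27
tool_pos: [543.4, -286.6, 139.0]
eef_rot: [-0.0, 0.627, 0.779, -0.0]
ft_force: [-0.4, 0.2, 0.6]
finger_gap: 0.0
grip_force: 0.0
```

```bash
python3 - <<'E'
from h import *
p=loc(FIX,-45,-35); go(*p,73,102.9); print(get_obs()['joint_pos'].round(2))
snap('wrist','w1')
for q in [(-45,-10,87),(45,-30,95),(-84,-70,20),(85,-120,20)]:
    print(q,w2px('w1',[*loc(FIX,*q[:2]),q[2]]).round())
E
```

```text
-> [ 545.5 -281.9   73.   102.9] shift [0.021  0.0161 0.3301] turn [-0.0008 -0.     -0.0057]
[-0.6   0.4   1.57 -0.    1.17 -0.81]
(-45, -10, 87) [278. 190.]
(45, -30, 95) [436. 226.]
(-84, -70, 20) [229. 243.]
(85, -120, 20) [426. 296.]
```

View pics/w1.png

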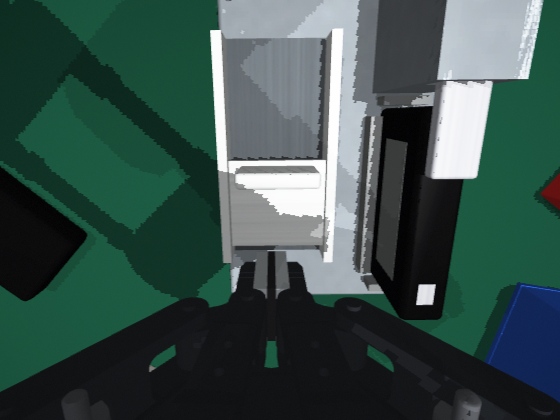

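The wrist view shows the tab at (278,178), close to the predicted (278,190). The bank is at right with its +y end under the bar, also as predicted. I'll descend behind the tab and push.

servo_tool(increments=[[[0.0,0.016,0.17],[0,0,0],1],[[0.0,0.016,0.33],[0,0,0],1],[[0.0,0.016,0.33],[0,0,0],1],[[0.0,0.016,0.33],[0,0,0],1]])

```text
t: 1.65
tool_pos: [545.1, -286.4, 72.9]
eef_rot: [-0.001, 0.627, 0.779, -0.0]
ft_force: [0.4, -0.3, -0.3]
finger_gap: 0.1
grip_force: 0.0
```

servo_tool(increments=[[[0.06,0,0],[0,0,0],1],[[0.1,0,0],[0,0,0],1],[[0.14,0,0],[0,0,0],1],[[0.18,0,0],[0,0,0],1],[[0.22,0,0],[0,0,0],1],[[0.26,0,0],[0,0,0],1],[[0.3,0,0],[0,0,0],1],[[0.3,0,0],[0,0,0],1]])

```text
t: 2.32
tool_pos: [533.5, -225.1, 73.6]
eef_rot: [-0.0, 0.626, 0.78, 0.001]
ft_force: [-0.7, 0.2, -0.1]
finger_gap: -0.3
grip_force: 0.0
```

```bash
python3 - <<'E'
from h import *
o=get_obs(); print(inv(FIX,o['tool_pos']),o['tool_pos'],o['ft_force'])
E
```

```text
[-44.07294955  23.04810497] [ 533.49390696 -225.07289277   73.55573917] [-0.74578255  0.23310175 -0.05354723]
```

servo_tool(increments=[[[0.02,0,0],[0,0,0],1],[[0.04,0,0],[0,0,0],1],[[0.06,0,0],[0,0,0],1],[[0.06,0,0],[0,0,0],1]])

```text
t: 2.65
tool_pos: [531.3, -215.5, 73.3]
eef_rot: [0.0, 0.626, 0.78, -0.0]
ft_force: [-0.1, -2.3, 1.8]
finger_gap: 0.1
grip_force: 1.5
```

servo_tool(increments=[[[0.015,0,0],[0,0,0],1],[[0.025,0,0],[0,0,0],1]])

```text
t: 2.82
tool_pos: [531.4, -215.2, 73.4]
eef_rot: [0.004, 0.625, 0.78, -0.003]
ft_force: [0.4, -18.2, -3.6]
finger_gap: 0.2
grip_force: 8.7
```

servo_tool(increments=[[[0.01,0,0],[0,0,0],1],[[0.02,0,0],[0,0,0],1]])

```text
t: 2.98
tool_pos: [531.5, -215.0, 73.5]
eef_rot: [0.007, 0.625, 0.781, -0.005]
ft_force: [0.1, -26.8, -8.4]
finger_gap: 0.2
grip_force: 13.1
```

That is the end stop: 27 N with no further travel. I'll back off, rise and go over the button.

servo_tool(increments=[[[-0.1,0,0],[0,0,0],1],[[-0.1,0,-0.05],[0,0,0],1],[[-0.25,0,-0.1],[0,0,0],1],[[-0.38,0,-0.1],[0,0,0],1],[[-0.38,0,-0.1],[0,0,0],1],[[-0.38,0,-0.1],[0,0,0],1]])

```text
t: 3.48
tool_pos: [545.4, -280.8, 93.0]
eef_rot: [-0.001, 0.627, 0.779, 0.001]
ft_force: [-0.5, -0.3, 0.1]
finger_gap: 0.1
grip_force: 0.0
```

```bash
python3 - <<'E'
from h import *
p=loc(FIX,-45,-35); go(*p,56,102.9)
d=snap('wrist','w2'); print(w2px('w2',[*p,47]),w2px('w2',[*loc(FIX,45,40),98]))
o=get_obs(); print(o['tool_pos'])
E
```

```text
-> [ 545.5 -281.9   56.   102.9] shift [-0.0059 -0.0003  0.1849] turn [-0.0002 -0.0017 -0.0069]
[272.37451651 242.95717417] [512.36455191 105.30679345]
[ 544.7881826  -279.66465798   92.67860112]
```

View pics/w2.png

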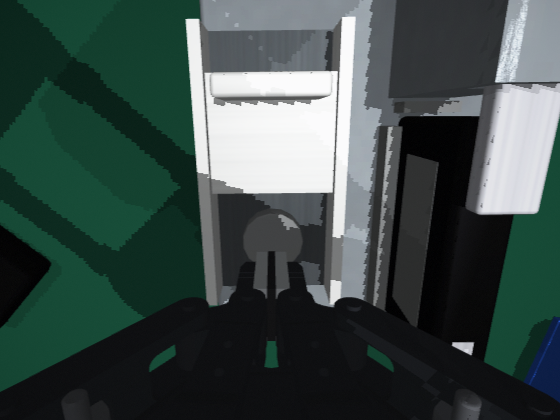

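The view shows the catch open and the whole button visible at about (272,240), against a predicted (272,243). Pressing now.

servo_tool(increments=[[[-0.006,0,0.16],[0,0,0],1],[[-0.006,0,0.18],[0,0,0],1],[[-0.006,0,0.195],[0,0,0],1],[[-0.006,0,0.21],[0,0,0],1],[[-0.006,0,0.225],[0,0,0],1],[[-0.006,0,0.235],[0,0,0],1],[[-0.006,0,0.235],[0,0,0],1]])

```text
t: 4.12
tool_pos: [546.2, -281.9, 46.6]
eef_rot: [0.0, 0.626, 0.78, 0.0]
ft_force: [0.1, -0.3, 0.1]
finger_gap: 0.1
grip_force: 0.0
```

servo_tool(increments=[[[0,0,0.01],[0,0,0],1],[[0,0,0.02],[0,0,0],1]])

```text
t: 4.28
tool_pos: [546.6, -282.4, 45.8]
eef_rot: [0.001, 0.626, 0.78, 0.0]
ft_force: [-7.0, 6.1, 32.2]
finger_gap: 0.4
grip_force: 16.4
```

servo_tool(increments=[[[0,0,-0.2],[0,0,0],1],[[0,0,-0.4],[0,0,0],1],[[0,0,-0.5],[0,0,0],0],[[0.02,0.2,-0.5],[0,0,0],-1],[[0.02,0.45,-0.5],[0,0,0],-1],[[0.02,0.45,-0.5],[0,0,0],-1],[[0.02,0.45,-0.5],[0,0,0],-1],[[0.02,0.45,-0.5],[0,0,0],-1]])

```text
t: 4.95
tool_pos: [632.8, -258.9, 141.7]
eef_rot: [-0.0, 0.626, 0.78, -0.001]
ft_force: [0.4, -0.3, -1.4]
finger_gap: 72.0
grip_force: 0.0
```

```bash
python3 - <<'E'
from h import *
o=get_obs(); print(o['tool_pos'],o['finger_gap'])
p=loc(FIX,45,-30); go(*p,80,102.9)
p=loc(CAR,-6.6,13.7); go(*p,200,84.3)
d=snap('wrist','w3'); print(w2px('w3',[*loc(FIX,45,-30),95]),w2px('w3',[*loc(FIX,45,35),95]))
E
```

```text
[ 632.75101229 -258.90433454  141.65599819] 72.0069933656298
-> [ 632.2 -256.9   80.   102.9] shift [ 1.050e-02 -3.000e-04  3.083e-01] turn [-0.0009  0.0001 -0.0048]
-> [541.  260.1 200.   84.3] shift [ 2.6327  0.1129 -0.2921] turn [-9.000e-04  2.000e-04  2.117e-01]
[272.313835   237.24591512] [271.84443815 122.54719019]
```

View pics/w3.png

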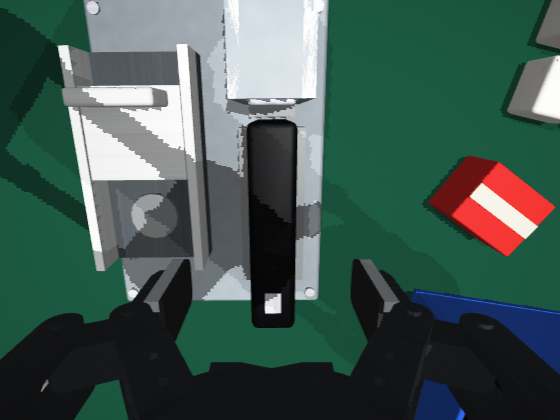

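The bar is drawn back and the bank is free: its top is centred on col 272 and its +y end is at row 122, both as predicted. The boxes need to go in before the bank, so I'm moving to the carton first.

servo_tool(increments=[[[0.1,0,-0.2],[0,0,0],-1],[[0.3,0,-0.29],[0,0,0],-1],[[0.5,0.02,-0.29],[0,0,0],-1],[[0.7,0.04,-0.29],[0,0,0],-1],[[0.9,0.04,-0.29],[0,0,0],-1]])

```text
t: 5.42
tool_pos: [600.8, -81.0, 200.9]
eef_rot: [0.001, 0.627, 0.779, 0.0]
ft_force: [0.9, 0.5, -0.5]
finger_gap: 85.1
grip_force: 0.0
```

servo_tool(increments=[[[0.2,0,0],[0,0,0],-1],[[0.4,0.02,0],[0,0,0],-1],[[0.6,0.04,0],[0,0,0],-1],[[0.8,0.04,0],[0,0,0],-1],[[0.9,0.04,0],[0,0,0],-1]])

```text
t: 5.83
tool_pos: [568.3, 99.0, 200.3]
eef_rot: [-0.001, 0.626, 0.78, 0.0]
ft_force: [-0.1, -0.4, -0.4]
finger_gap: 85.7
grip_force: 0.0
```

```bash
python3 - <<'E'
from h import *
p=loc(CAR,-6.6,13.7); go(*p,170,84.3)
E
```

```text
-> [541.  260.1 170.   84.3] shift [0.8156 0.0412 0.1531] turn [-0.001  -0.0011  0.2117]
```

servo_tool(increments=[[[0.2,0,0.05],[0,0,0.08],-1],[[0.4,0.02,0.1],[0,0,0.16],-1],[[0.6,0.04,0.15],[0,0,0.212],-1],[[0.76,0.04,0.15],[0,0,0.212],-1],[[0.76,0.04,0.15],[0,0,0.212],-1],[[0.76,0.04,0.15],[0,0,0.212],-1]])

```text
t: 6.33
tool_pos: [544.7, 246.6, 169.9]
eef_rot: [0.0, 0.741, 0.671, -0.001]
ft_force: [0.2, -1.0, 0.4]
finger_gap: 85.5
grip_force: 0.0
```

```bash
python3 - <<'E'
from h import *
o=get_obs(); print(o['tool_pos'])
d=snap('wrist','w4')
for x,y in[(51,78),(-51,78),(51,-78),(-51,-78)]: print(w2px('w4',[*loc(CAR,x,y),24]).round(1))
E
```

```text
[544.72770687 246.56230901 169.92993198]
[337.5 105.7]
[211.7 105.2]
[327.5 278.8]
[219.5 278.4]
```

View pics/w4.png

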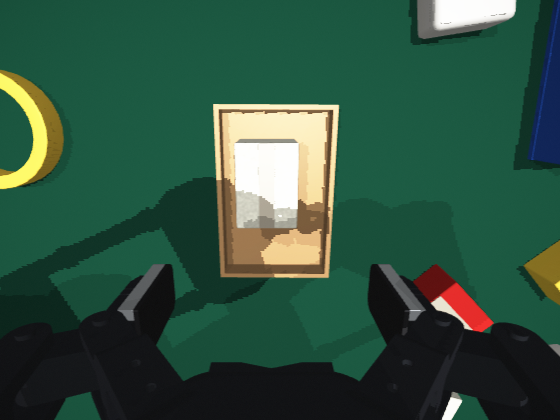

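The carton rim corners are at (213,105), (338,105), (329,276) and (221,276), within 2 px of predicted. The plug box spans about cols 236–299 and rows 142–228.

```bash
python3 - <<'E'
from h import *
for u,v,z in[(213,105,24),(338,105,24),(329,276,24),(221,276,24),(236,142,48),(298,142,48),(299,228,48),(237,228,48),(237,228,4)]: print(u,v,inv(CAR,px2w('w4',u,v,z)).round(1))
p=loc(CAR,-6.6,13.7); go(*p,36,84.3)
E
```

```text
213 105 [-49.9  78.2]
338 105 [51.4 78.5]
329 276 [ 52.3 -75.1]
221 276 [-49.5 -75.5]
236 142 [-29.5  50.8]
298 142 [17.9 50.9]
299 228 [ 20.5 -18.7]
237 228 [-30.6 -18.9]
237 228 [-35.4 -34.6]
-> [541.  260.1  36.   84.3] shift [ 0.0719 -0.0288  0.6707] turn [-0.0002  0.001  -0.0004]
```

servo_tool(increments=[[[0.083,-0.023,0.2],[0,0,0],-1],[[0.083,-0.023,0.4],[0,0,0],-1],[[0.083,-0.023,0.58],[0,0,0],-1],[[0.083,-0.023,0.685],[0,0,0],-1],[[0.083,-0.023,0.685],[0,0,0],-1],[[0.083,-0.023,0.685],[0,0,0],0.3],[[0.083,-0.023,0.685],[0,0,0],0.5],[[0.083,-0.023,0.685],[0,0,0],1],[[0.083,-0.023,0.685],[0,0,0],1],[[0.083,-0.023,0.685],[0,0,0],1]], force=30)

```text
t: 7.22
tool_pos: [544.9, 263.2, 35.8]
eef_rot: [0.001, 0.742, 0.67, 0.002]
ft_force: [-0.5, -1.7, 6.7]
finger_gap: 49.2
grip_force: 33.8
```

```bash
sed -i 's/CAR=(np.array(\[546.2,245.8\])/CAR=(np.array([547.3,246.7])/' h.py; python3 - <<'E'
from h import *
o=get_obs(); print(o['tool_pos'],o['finger_gap'],o['grip_force'],inv(CAR,o['tool_pos']))
p=loc(CAR,-19,35); go(*p,o['tool_pos'][2],84.3)
E
```

```text
[544.89114918 263.20975037  35.81475078] 49.17242414705331 33.75661790370941 [-4.0366847  16.18887261]
-> [531.9 283.4  35.8  84.3] shift [ 0.0939 -0.075  -0.0002] turn [ 0.0028 -0.0008 -0.0011]
```

servo_tool(increments=[[[0,0,-0.03],[0,0,0],1],[[0,0,-0.03],[0,0,0],1],[[0,0,-0.03],[0,0,0],1]])

```text
t: 7.47
tool_pos: [543.6, 263.5, 39.9]
eef_rot: [0.0, 0.742, 0.671, 0.001]
ft_force: [-0.0, -0.5, -2.1]
finger_gap: 49.5
grip_force: 32.8
```

```bash
python3 - <<'E'
from h import *
o=get_obs(); print(o['tool_pos'],o['ft_force'],o['finger_gap'],inv(CAR,o['tool_pos']))
p=loc(CAR,-18.5,35); go(*p,o['tool_pos'][2],84.3)
E
```

```text
[543.57468562 263.49194023  39.922645  ] [-0.0353535  -0.47281945 -2.13153287] 49.48670106202123 [-5.37466613 16.33891637]
-> [532.4 283.4  39.9  84.3] shift [ 0.0932 -0.0658 -0.    ] turn [ 0.0008 -0.0004 -0.0009]
```

servo_tool(increments=[[[0.05,-0.035,0],[0,0,0],1],[[0.093,-0.066,0],[0,0,0],1],[[0.093,-0.066,0],[0,0,0],1],[[0.093,-0.066,0.012],[0,0,0],1],[[0.093,-0.066,0.02],[0,0,0],1],[[0.093,-0.066,0.02],[0,0,0],1]])

```text
t: 7.97
tool_pos: [531.6, 283.8, 35.8]
eef_rot: [-0.0, 0.742, 0.671, 0.0]
ft_force: [-2.0, 0.7, 4.5]
finger_gap: 49.4
grip_force: 33.5
```

```bash
python3 - <<'E'
from h import *
o=get_obs(); print(o['tool_pos'],o['ft_force'],o['finger_gap'],inv(CAR,o['tool_pos']))
E
```

```text
[531.58584444 283.75673928  35.84658494] [-1.98625698  0.70132034  4.51280602] 49.38556867786322 [-19.31692408  35.31278883]
```

On the floor (+4.5 N). Releasing, rising and heading to the cable box.

servo_tool(increments=[[[0,0,0],[0,0,0],0.4],[[0,0,0],[0,0,0],-0.3],[[0,0,0],[0,0,0],-1],[[0,0,-0.2],[0,0,0],-1],[[0,0,-0.4],[0,0,0],-1],[[-0.1,0.1,-0.55],[0,0,0.05],-1],[[-0.3,0.2,-0.55],[0,0,0.1],-1],[[-0.5,0.3,-0.55],[0,0,0.15],-1],[[-0.7,0.4,-0.55],[0,0,0.2],-1],[[-0.7,0.4,-0.55],[0,0,0.236],-1]])

```text
t: 8.8
tool_pos: [600.2, 129.6, 145.4]
eef_rot: [0.003, 0.85, 0.526, 0.0]
ft_force: [-0.5, 1.0, -0.8]
finger_gap: 85.3
grip_force: 0.0
```

```bash
python3 - <<'E'
from h import *
go(681.2,2.5,140,64)
E
```

```text
-> [681.2   2.5 140.   64. ] shift [-0.388   0.6457  0.0309] turn [ 0.0029  0.0016 -0.0056]
```

servo_tool(increments=[[[-0.12,0.17,0],[0,0,0],-1],[[-0.23,0.34,0.03],[0,0,0],-1],[[-0.34,0.51,0.03],[0,0,0],-1],[[-0.388,0.645,0.03],[0,0,0],-1],[[-0.388,0.645,0.03],[0,0,0],-1],[[-0.388,0.645,0.03],[0,0,0],-1],[[-0.388,0.645,0.03],[0,0,0],-1]])

```text
t: 9.38
tool_pos: [678.7, 9.3, 138.6]
eef_rot: [-0.001, 0.849, 0.529, -0.001]
ft_force: [-0.1, -0.3, 0.4]
finger_gap: 85.1
grip_force: 0.0
```

```bash
python3 - <<'E'
from h import *
o=get_obs(); print(o['tool_pos'])
snap('wrist','w5')
F=(np.array([681.2,2.5]),-26.5)
for x,y in[(25,30),(-25,30),(25,-30),(-25,-30)]: print(w2px('w5',[*loc(F,x,y),40]).round(1))
E
```

```text
[678.65904354   9.25941033 138.55527493]
[315.  180.5]
[245.4 179.8]
[311.4 257.3]
[246.4 256.7]
```

View pics/w5.png

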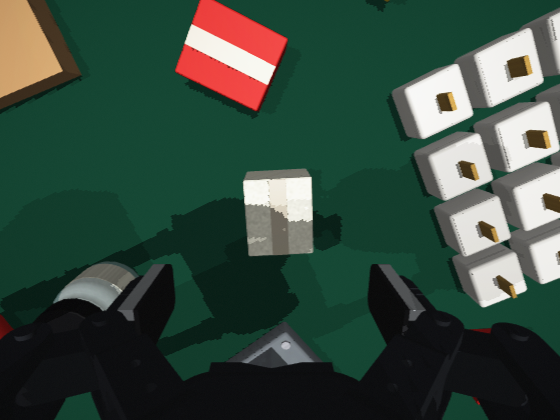

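The top face of the white box spans (244,180), (312,178), (314,254) and (249,256), close to predicted. Computing the exact position and yaw.

```bash
python3 - <<'E'
from h import *
A=np.array([px2w('w5',u,v,40)[:2] for u,v in[(244,180),(312,178),(314,254),(249,256)]])
e=np.diff(np.vstack([A,A[:1]]),axis=0)
print(A.mean(0),np.linalg.norm(e,axis=1),np.degrees(np.arctan2(e[:,1],e[:,0])))
c=A.mean(0); go(*c,33,61.5); go(*c,28,61.5)
E
```

```text
[681.911305     3.54560985] [48.75078817 59.15021876 49.88788129 59.32224823] [ -24.26041604 -112.49251817  155.96491122   66.40421328]
-> [681.9   3.5  33.   61.5] shift [-0.021   0.0306  0.5291] turn [-0.001   0.0002  0.0285]
-> [681.9   3.5  28.   61.5] shift [-0.0209  0.0307  0.5541] turn [-0.001   0.0002  0.0285]
```

servo_tool(increments=[[[-0.02,0.03,0.2],[0,0,-0.0285],-1],[[-0.02,0.03,0.4],[0,0,-0.0285],-1],[[-0.02,0.03,0.54],[0,0,-0.0285],-1],[[-0.02,0.03,0.54],[0,0,-0.0285],-1],[[-0.02,0.03,0.54],[0,0,-0.0285],0.3],[[-0.02,0.03,0.54],[0,0,-0.0285],0.5],[[-0.02,0.03,0.54],[0,0,-0.0285],1],[[-0.02,0.03,0.54],[0,0,-0.0285],1],[[-0.02,0.03,0.54],[0,0,-0.0285],1]], force=30)

```text
t: 10.18
tool_pos: [684.8, 3.4, 34.4]
eef_rot: [0.002, 0.837, 0.547, 0.002]
ft_force: [-0.4, 0.6, 6.2]
finger_gap: 49.2
grip_force: 33.5
```

servo_tool(increments=[[[0,0,-0.15],[0,0,0],1],[[0,0,-0.3],[0,0,0],1],[[0,0,-0.45],[0,0,0],1],[[0,0,-0.45],[0,0,0],1]])

```text
t: 10.52
tool_pos: [687.3, 2.7, 129.4]
eef_rot: [0.005, 0.837, 0.547, 0.005]
ft_force: [1.5, 0.1, -0.7]
finger_gap: 49.2
grip_force: 32.7
```

```bash
python3 - <<'E'
from h import *
o=get_obs(); print(o['tool_pos'],o['ft_force'],o['finger_gap'])
p=loc(CAR,-18.5,-40); go(*p,121,84.3)
E
```

```text
[687.30211374   2.67395817 129.36420823] [ 1.45351374  0.07886524 -0.73099303] 49.21128573416375
-> [524.9 208.7 121.   84.3] shift [ 0.6186 -1.1572  0.0287] turn [ 0.0094 -0.0014 -0.2085]
```

servo_tool(increments=[[[0.1,-0.19,0],[0,0,-0.03],1],[[0.2,-0.37,0],[0,0,-0.06],1],[[0.3,-0.56,0],[0,0,-0.1],1],[[0.4,-0.74,0],[0,0,-0.14],1],[[0.5,-0.93,0],[0,0,-0.18],1],[[0.5,-0.93,0],[0,0,-0.208],1],[[0.5,-0.93,0],[0,0,-0.208],1]])

```text
t: 11.1
tool_pos: [550.4, 171.2, 121.6]
eef_rot: [-0.0, 0.74, 0.672, -0.0]
ft_force: [0.3, 0.1, -2.1]
finger_gap: 49.3
grip_force: 32.7
```

```bash
python3 - <<'E'
from h import *
o=get_obs(); print(o['tool_pos'],o['ft_force'],o['finger_gap'])
p=loc(CAR,-18.5,-40); go(*p,60,84.3)
E
```

```text
[550.38222618 171.19025436 121.63198376] [ 0.3142796   0.14328499 -2.13468641] 49.26890944356926
-> [524.9 208.7  60.   84.3] shift [ 0.1747 -0.1446  0.3082] turn [-0.0002  0.      0.0024]
```

servo_tool(increments=[[[0.1,-0.08,0.1],[0,0,0],1],[[0.175,-0.145,0.2],[0,0,0],1],[[0.175,-0.145,0.31],[0,0,0],1],[[0.175,-0.145,0.31],[0,0,0],1],[[0.175,-0.145,0.31],[0,0,0],1]])

```text
t: 11.52
tool_pos: [527.5, 206.1, 58.6]
eef_rot: [-0.0, 0.742, 0.67, -0.001]
ft_force: [0.1, 0.1, -0.8]
finger_gap: 49.0
grip_force: 32.6
```

```bash
python3 - <<'E'
from h import *
o=get_obs(); print(o['tool_pos'],inv(CAR,o['tool_pos']))
p=loc(CAR,-18.5,-40); go(*p,40,84.3)
d=snap('wrist','w6')
print([w2px('w6',[*loc(CAR,x,y),48]).round() for x,y in[(-44,0),(7,0),(-44,70),(7,70)]],[w2px('w6',[*loc(CAR,x,y),24]).round() for x,y in[(-47,-74),(-47,74),(47,74),(47,-74)]])
E
```

```text
[527.506917   206.05451671  58.59116883] [-15.65831826 -42.41035859]
-> [524.9 208.7  40.   84.3] shift [ 0.0121 -0.0141  0.093 ] turn [-0.0008  0.0008 -0.0013]
[array([210., 181.]), array([324., 181.]), array([200.,   3.]), array([332.,   3.])] [array([219., 298.]), array([204.,  10.]), array([412.,  10.]), array([381., 299.])]
```

View pics/w6.png

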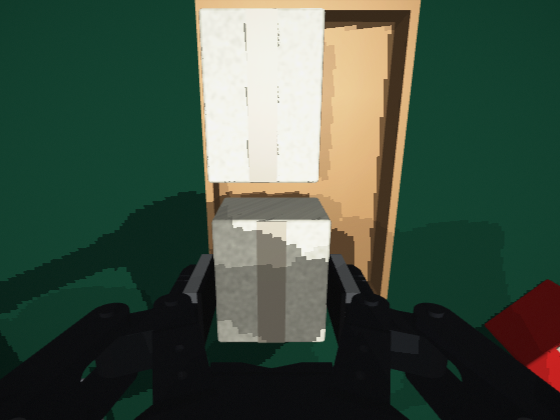

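The plug box stands against the left-rear with its near edge at row 181, which is y≈0 as planned. The cable box is held square above its free space, so I'm lowering it.

servo_tool(increments=[[[0.012,-0.013,0],[0,0,0],1],[[0.012,-0.013,0.05],[0,0,0],1],[[0.012,-0.013,0.085],[0,0,0],1],[[0.012,-0.013,0.095],[0,0,0],1],[[0.012,-0.013,0.095],[0,0,0],1]])

```text
t: 11.98
tool_pos: [524.3, 209.2, 39.4]
eef_rot: [-0.0, 0.742, 0.671, -0.001]
ft_force: [-0.5, 0.0, -1.4]
finger_gap: 48.9
grip_force: 32.6
```

servo_tool(increments=[[[0,0,0.01],[0,0,0],1],[[0,0,0.01],[0,0,0],1]])

```text
t: 12.15
tool_pos: [525.2, 209.7, 38.6]
eef_rot: [0.0, 0.742, 0.671, 0.0]
ft_force: [0.3, -1.4, -0.8]
finger_gap: 49.4
grip_force: 32.7
```

```bash
python3 - <<'E'
from h import *
o=get_obs(); print(o['tool_pos'],inv(CAR,o['tool_pos']))
E
```

```text
[525.18802852 209.65554822  38.59501143] [-18.3233947  -39.05744355]
```

servo_tool(increments=[[[-0.003,0,0.008],[0,0,0],1],[[-0.003,0,0.012],[0,0,0],1],[[-0.003,0,0.012],[0,0,0],1]])

```text
t: 12.4
tool_pos: [525.2, 209.6, 38.4]
eef_rot: [0.0, 0.742, 0.671, 0.001]
ft_force: [-4.3, -0.3, 15.2]
finger_gap: 49.4
grip_force: 34.4
```

servo_tool(increments=[[[0,0,-0.012],[0,0,0],0.4],[[0,0,-0.012],[0,0,0],-0.3],[[0,0,-0.012],[0,0,0],-1],[[0,0,-0.2],[0,0,0],-1],[[0,0,-0.4],[0,0,0],-1],[[-0.1,0.05,-0.6],[0,0,0],-1],[[-0.3,0.1,-0.75],[0,0,0],-1],[[-0.5,0.17,-0.75],[0,0,0],-1],[[-0.7,0.23,-0.75],[0,0,0],-1],[[-0.9,0.3,-0.75],[0,0,0],-1]])

```text
t: 13.23
tool_pos: [564.3, 34.4, 187.0]
eef_rot: [0.001, 0.741, 0.671, 0.001]
ft_force: [0.2, 1.2, -0.0]
finger_gap: 85.9
grip_force: 0.0
```

servo_tool(increments=[[[-0.2,0.07,0],[0,0,-0.05],-1],[[-0.4,0.13,0],[0,0,-0.1],-1],[[-0.6,0.2,0],[0,0,-0.15],-1],[[-0.8,0.27,0],[0,0,-0.2],-1],[[-0.9,0.3,0],[0,0,-0.216],-1]])

```text
t: 13.65
tool_pos: [606.3, -154.1, 185.2]
eef_rot: [0.001, 0.624, 0.782, -0.001]
ft_force: [-0.2, -0.4, 0.2]
finger_gap: 85.3
grip_force: 0.0
```

```bash
python3 - <<'E'
from h import *
p=loc(FIX,45,-30); go(*p,150,102.9)
d=snap('top','t2')
# white-box check in the carton: bounding boxes of bright white, low-saturation blobs
h=cv2.cvtColor(d['image'],cv2.COLOR_BGR2HSV); m=((h[...,2]>200)&(h[...,1]<25)).astype('uint8')
n,l,s,c=cv2.connectedComponentsWithStats(m)
for i in range(1,n):
    if s[i,4]>150:
        q=inv(CAR,px2w('t2',*c[i],46))
        if abs(q[0])<70 and abs(q[1])<100:
            r=cv2.minAreaRect(np.argwhere(l==i)[:,::-1].astype('float32')); print(q.round(1),s[i],r)
E
```

```text
-> [ 632.2 -256.9  150.   102.9] shift [-0.5293  0.0116  0.1773] turn [ 0.0001  0.0017 -0.0008]
[-20.2  33.1] [159 219  28  21 489] ((172.81997680664062, 228.75997924804688), (26.16295051574707, 18.80904197692871), 8.130102157592773)
[-19.5 -41.8] [188 222  25  21 420] ((200.14614868164062, 231.83079528808594), (22.574321746826172, 18.729244232177734), 7.125016689300537)
```

Both boxes are in place, at about (-20,34) and (-19,-41) in the carton frame. Picking the bank next.

servo_tool(increments=[[[-0.2,0.012,0],[0,0,0],-1],[[-0.4,0.012,0.1],[0,0,0],-1],[[-0.53,0.012,0.18],[0,0,0],-1],[[-0.53,0.012,0.18],[0,0,0],-1],[[-0.53,0.012,0.18],[0,0,0],-1],[[-0.53,0.012,0.3],[0,0,0],-1],[[-0.53,0.012,0.45],[0,0,0],-1],[[-0.53,0.012,0.545],[0,0,0],-1],[[-0.53,0.012,0.545],[0,0,0],-1],[[-0.53,0.012,0.545],[0,0,0],-1]])

```text
t: 14.53
tool_pos: [630.8, -250.3, 76.6]
eef_rot: [-0.001, 0.623, 0.782, -0.0]
ft_force: [0.9, -0.4, 0.3]
finger_gap: 85.2
grip_force: 0.0
```

```bash
python3 - <<'E'
from h import *
p=loc(FIX,45,-30); go(*p,76,102.9); print(get_obs()['tool_pos'])
E
```

```text
-> [ 632.2 -256.9   76.   102.9] shift [-0.0336 -0.0008  0.0029] turn [-0.0009 -0.0011 -0.0002]
[ 630.81771414 -250.30668793   76.58537576]
```

servo_tool(increments=[[[-0.033,0,0],[0,0,0],-1],[[-0.033,0,0],[0,0,0],0.2],[[-0.033,0,0],[0,0,0],0.4],[[-0.033,0,0],[0,0,0],0.6],[[-0.033,0,0],[0,0,0],1],[[-0.033,0,0],[0,0,0],1],[[-0.033,0,0],[0,0,0],1],[[-0.033,0,0],[0,0,0],1]], force=50)

```text
t: 15.2
tool_pos: [633.3, -258.6, 77.6]
eef_rot: [0.001, 0.624, 0.782, 0.0]
ft_force: [-0.3, -0.9, 3.5]
finger_gap: 27.0
grip_force: 50.7
```

```bash
python3 - <<'E'
from h import *
o=get_obs(); print(o['tool_pos'],o['finger_gap'],o['grip_force'],o['ft_force'],inv(FIX,o['tool_pos']))
d=np.load('pics/w3.npz')
E
```

```text
[ 633.25100762 -258.56214925   77.60924068] 26.98809842373957 50.668492913246155 [-0.31969778 -0.92707124  3.49639109] [ 45.68992063 -31.86670696]
```

servo_tool(increments=[[[0,0,-0.03],[0,0,0],1],[[0,0,-0.08],[0,0,0],1],[[0,0,-0.16],[0,0,0],1],[[0,0,-0.26],[0,0,0],1],[[0,0,-0.38],[0,0,0],1],[[0,0,-0.5],[0,0,0],1],[[0,0,-0.62],[0,0,0],1],[[0,0,-0.62],[0,0,0],1],[[0,0,-0.62],[0,0,0],1]])

```text
t: 15.95
tool_pos: [633.2, -258.7, 202.1]
eef_rot: [0.001, 0.624, 0.782, 0.0]
ft_force: [-0.0, -0.7, -3.3]
finger_gap: 27.0
grip_force: 50.0
```

```bash
python3 - <<'E'
from h import *
o=get_obs(); print(o['tool_pos'],o['finger_gap'],o['ft_force'])
p=loc(CAR,28,-2); go(*p,200,84.3)
E
```

```text
[ 633.15271676 -258.7045397   202.11722225] 26.953102920943262 [-0.01239513 -0.68096803 -3.32510217]
-> [575.  241.9 200.   84.3] shift [2.5054 0.2716 0.0062] turn [0.0016 0.0011 0.2155]
```

servo_tool(increments=[[[0.07,0.01,0],[0,0,0],1],[[0.2,0.02,0],[0,0,0],1],[[0.35,0.04,0],[0,0,0],1],[[0.5,0.05,0],[0,0,0],1],[[0.65,0.07,0],[0,0,0],1],[[0.8,0.09,0],[0,0,0],1],[[0.95,0.1,0],[0,0,0],1]])

```text
t: 16.53
tool_pos: [608.0, -66.0, 198.1]
eef_rot: [-0.002, 0.624, 0.782, -0.001]
ft_force: [0.8, 0.6, -2.7]
finger_gap: 27.0
grip_force: 49.9
```

servo_tool(increments=[[[0.15,0.02,0],[0,0,0],1],[[0.3,0.03,0],[0,0,0],1],[[0.45,0.05,0],[0,0,0],1],[[0.6,0.06,0],[0,0,0.05],1],[[0.75,0.08,0],[0,0,0.1],1],[[0.9,0.1,0],[0,0,0.15],1],[[0.95,0.1,0],[0,0,0.2],1],[[0.95,0.1,0],[0,0,0.215],1],[[0.95,0.1,0],[0,0,0.215],1],[[0.95,0.1,0],[0,0,0.215],1]])

```text
t: 17.37
tool_pos: [586.5, 120.5, 199.4]
eef_rot: [-0.0, 0.741, 0.672, -0.001]
ft_force: [0.5, 0.4, -2.0]
finger_gap: 27.1
grip_force: 49.9
```

```bash
python3 - <<'E'
from h import *
o=get_obs(); print(o['tool_pos'],o['finger_gap'],o['ft_force'])
p=loc(CAR,28.5,-2); go(*p,170,84.3)
E
```

```text
[586.45289796 120.45702463 199.42900661] 27.13061860018766 [ 0.53817316  0.43851248 -2.04761876]
-> [575.5 241.9 170.   84.3] shift [ 0.5991 -0.1133  0.1466] turn [-0.0017  0.0009  0.0014]
```

servo_tool(increments=[[[0.15,-0.03,0.04],[0,0,0],1],[[0.3,-0.06,0.08],[0,0,0],1],[[0.45,-0.09,0.14],[0,0,0],1],[[0.6,-0.118,0.2],[0,0,0],1],[[0.6,-0.118,0.3],[0,0,0],1],[[0.6,-0.118,0.4],[0,0,0],1],[[0.6,-0.118,0.45],[0,0,0],1],[[0.6,-0.118,0.45],[0,0,0],1],[[0.6,-0.118,0.45],[0,0,0],1]])

```text
t: 18.12
tool_pos: [575.9, 241.6, 110.4]
eef_rot: [-0.0, 0.742, 0.671, -0.001]
ft_force: [-0.2, 0.1, -2.8]
finger_gap: 27.2
grip_force: 49.7
```

```bash
python3 - <<'E'
from h import *
o=get_obs(); print(o['tool_pos'],inv(CAR,o['tool_pos']),o['ft_force'])
p=loc(CAR,27,-2); go(*p,64,84.3)
# where the bank's +y top edge and rim ought to appear, and what is there (dark run along columns)
d=snap('wrist','w7'); g=cv2.cvtColor(d['image'],cv2.COLOR_BGR2GRAY)
zt=o['tool_pos'][2]-77.6+95
u,v=w2px('w7',[*loc(CAR,27,63),zt]); print('bank top +y end pred',u,v)
print('col profile',g[max(0,int(v)-30):int(v)+40:3,int(u)])
E
```

```text
[575.86559736 241.5829302  110.35786793] [28.93258286 -2.25464083] [-0.23968288  0.10838236 -2.80994816]
-> [574.  242.   64.   84.3] shift [ 0.0014 -0.0094  0.2318] turn [-0.0008  0.0005 -0.0002]
bank top +y end pred 268.43679713050733 131.97064164831258
col profile [253 253 136 248 253 252 252  49   6  14  28  49  68  72  72  72  71  69
  69  69  68  69  68  67]
```

servo_tool(increments=[[[0.001,-0.009,0],[0,0,0],1],[[0.001,-0.009,0.06],[0,0,0],1],[[0.001,-0.009,0.12],[0,0,0],1],[[0.001,-0.009,0.17],[0,0,0],1],[[0.001,-0.009,0.21],[0,0,0],1],[[0.001,-0.009,0.23],[0,0,0],1],[[0.001,-0.009,0.23],[0,0,0],1]])

```text
t: 18.75
tool_pos: [573.5, 242.8, 64.0]
eef_rot: [-0.0, 0.741, 0.671, -0.001]
ft_force: [-0.1, -0.9, -3.3]
finger_gap: 27.2
grip_force: 49.9
```

servo_tool(increments=[[[0,0,0.006],[0,0,0],1],[[0,0,0.012],[0,0,0],1],[[0,0,0.012],[0,0,0],1]])

```text
t: 19.0
tool_pos: [574.3, 243.2, 62.7]
eef_rot: [0.0, 0.741, 0.671, 0.0]
ft_force: [-0.1, -0.5, -3.6]
finger_gap: 27.3
grip_force: 49.9
```

```bash
python3 - <<'E'
from h import *
o=get_obs(); print(o['tool_pos'],inv(CAR,o['tool_pos']),o['ft_force'],o['torque'])
E
```

```text
[574.2641084  243.20033185  62.70425488] [27.17837241 -0.80429579] [-0.14357334 -0.52533562 -3.57775463] [-0.02938507 -0.02306424  0.01594212]
```

servo_tool(increments=[[[0,0,0.005],[0,0,0],1],[[0,0,0.009],[0,0,0],1],[[0,0,0.009],[0,0,0],1]])

```text
t: 19.25
tool_pos: [574.4, 243.3, 61.6]
eef_rot: [0.0, 0.741, 0.671, 0.001]
ft_force: [-0.2, 0.7, 3.6]
finger_gap: 27.1
grip_force: 50.5
```

Contact at 61.6, exactly as predicted. Releasing and rising straight up.

servo_tool(increments=[[[0,0,0],[0,0,0],0.5],[[0,0,0],[0,0,0],0.2],[[0,0,0],[0,0,0],0],[[0,0,0],[0,0,0],0],[[0,0,-0.1],[0,0,0],0],[[0,0,-0.25],[0,0,0],0],[[0,0,-0.45],[0,0,0],0],[[0,0,-0.65],[0,0,0],0],[[0,0,-0.7],[0,0,0],0]])

```text
t: 20.0
tool_pos: [577.3, 244.1, 207.5]
eef_rot: [0.003, 0.741, 0.671, 0.005]
ft_force: [1.1, 1.5, 1.2]
finger_gap: 43.0
grip_force: 0.0
```

servo_tool(increments=[[[-0.2,-0.1,0],[0,0,0],0],[[-0.4,-0.3,0],[0,0,0],0],[[-0.6,-0.5,0],[0,0,0],0],[[-0.8,-0.6,0],[0,0,0],0],[[-0.9,-0.6,0],[0,0,0],0],[[-0.9,-0.6,0],[0,0,0],0],[[-0.9,-0.6,0],[0,0,0],0]])

```text
t: 20.58
tool_pos: [435.0, 73.9, 200.6]
eef_rot: [0.0, 0.742, 0.67, -0.0]
ft_force: [-0.4, 0.6, -0.3]
finger_gap: 42.6
grip_force: 0.0
```

```bash
python3 - <<'E'
from h import *
o=get_obs(); print(o['tool_pos'])
d=snap('top','t3'); h=cv2.cvtColor(d['image'],cv2.COLOR_BGR2HSV)
def blobs(m,z,lab):
    n,l,s,c=cv2.connectedComponentsWithStats(m.astype('uint8'))
    for i in range(1,n):
        q=inv(CAR,px2w('t3',*c[i],z))
        if s[i,4]>80 and abs(q[0])<70 and abs(q[1])<100:
            b=cv2.boxPoints(cv2.minAreaRect(np.argwhere(l==i)[:,::-1].astype('float32')))
            print(lab,q.round(1),s[i,4],[inv(CAR,px2w('t3',*k,z)).round(0).tolist() for k in b])
blobs((h[...,2]>200)&(h[...,1]<25),46,'white')
blobs(h[...,2]<60,79,'black')
# bystanders / fixture unchanged: difference to start
a=cv2.imread('pics/top0.png'); D=(cv2.absdiff(a,d['image']).max(2)>60).astype('uint8')
n,l,s,c=cv2.connectedComponentsWithStats(cv2.morphologyEx(D,cv2.MORPH_OPEN,np.ones((3,3))))
for i in range(1,n):
    if s[i,4]>25: print('diff',s[i],px2w('t3',*c[i],0)[:2].round())
E
```

```text
[435.032319    73.85193614 200.6125742 ]
white [-20.3  33.2] 493 [[-46.0, 69.0], [5.0, 70.0], [5.0, -2.0], [-46.0, -3.0]]
white [-14.9 -37.6] 327 [[-45.0, -11.0], [6.0, -10.0], [6.0, -72.0], [-44.0, -73.0]]
diff [263 165  28  27 523] [688.   3.]
diff [349 185  50  24 529] [ 640. -284.]
diff [160 205  55  35 801] [571. 250.]
diff [369 216  23  25 356] [ 551. -294.]
diff [159 219   7  18  95] [538. 322.]
diff [345 220  24  26 453] [ 536. -228.]
diff [170 234  15   5  56] [514. 279.]
diff [204 235   6  10  42] [508. 196.]
diff [ 193  234   97   53 3495] [448. 115.]
diff [189 288  18  59 786] [292. 211.]
diff [255 288  14  62 792] [293.  35.]
diff [509 335  37  42 644] [ 212. -691.]
diff [ 536  342   24   53 1023] [ 174. -752.]
diff [ 259  350   68   55 1150] [128. -53.]
diff [ 182  353   51   67 2364] [ 95. 187.]
diff [217 355  38  19 470] [166.  97.]
diff [499 355   7   9  37] [ 197. -626.]
diff [485 358  15  16 138] [ 182. -596.]
diff [237 360  28  45 634] [127.  51.]
diff [500 364  14  11  82] [ 171. -636.]
diff [ 314  380   94   40 1649] [  62. -265.]
diff [ 479  386   62   34 1719] [  79. -644.]
diff [242 396  11   7  47] [80. 69.]
diff [287 396  19  19 198] [ 64. -60.]
diff [247 405  44  15 391] [42. 19.]
```

```bash
python3 - <<'E'
from h import *
d=np.load('pics/t3.npz'); g=cv2.cvtColor(d['image'],cv2.COLOR_BGR2GRAY)
# sample on a local grid at the bank's top plane
for y in range(80,-85,-10):
    print(y,[int(g[tuple(np.round(w2px('t3',[*loc(CAR,x,y),79])[::-1]).astype(int))]) for x in range(-5,60,5)])
d=snap('scene','s3'); g=cv2.cvtColor(d['image'],cv2.COLOR_BGR2GRAY)
print('scene, bank +x face by height at y=-40,0,40')
for z in range(0,100,8): print(z,[int(g[tuple(np.round(w2px('s3',[*loc(CAR,41,y),z])[::-1]).astype(int))]) for y in range(-75,80,15)])
E
```

```text
80 [84, 85, 87, 85, 86, 86, 86, 87, 86, 87, 85, 86, 87]
70 [89, 101, 97, 90, 87, 83, 85, 86, 86, 88, 88, 86, 87]
60 [245, 237, 186, 149, 86, 77, 79, 76, 82, 173, 158, 90, 86]
50 [247, 245, 195, 138, 60, 79, 80, 78, 92, 180, 176, 98, 86]
40 [247, 246, 167, 55, 66, 83, 81, 80, 83, 150, 147, 86, 85]
30 [247, 241, 114, 70, 63, 82, 84, 81, 88, 164, 168, 92, 83]
20 [247, 247, 165, 67, 66, 84, 84, 82, 80, 150, 147, 86, 85]
10 [247, 243, 128, 68, 63, 83, 85, 82, 84, 161, 130, 92, 84]
0 [247, 247, 176, 71, 67, 86, 85, 80, 79, 141, 150, 85, 84]
-10 [184, 191, 107, 73, 74, 85, 87, 81, 82, 159, 136, 95, 84]
-20 [246, 228, 167, 74, 69, 87, 85, 78, 77, 131, 150, 85, 82]
-30 [247, 246, 173, 73, 74, 87, 87, 88, 82, 162, 140, 81, 84]
-40 [247, 241, 194, 79, 72, 166, 242, 225, 114, 131, 153, 87, 85]
-50 [247, 247, 173, 52, 79, 186, 197, 218, 131, 157, 139, 83, 85]
-60 [247, 244, 133, 59, 51, 79, 81, 65, 82, 160, 158, 87, 85]
-70 [247, 247, 177, 46, 48, 35, 43, 61, 152, 176, 145, 84, 85]
-80 [191, 202, 178, 179, 174, 195, 208, 227, 209, 205, 184, 91, 84]
scene, bank +x face by height at y=-40,0,40
0 [117, 119, 120, 119, 120, 120, 120, 120, 119, 121, 119]
8 [121, 129, 120, 122, 119, 126, 119, 122, 117, 125, 117]
16 [204, 76, 153, 78, 152, 104, 177, 103, 187, 113, 186]
24 [201, 11, 8, 8, 1, 9, 6, 6, 0, 21, 177]
32 [200, 3, 9, 13, 7, 14, 16, 4, 8, 10, 195]
40 [162, 5, 17, 16, 18, 10, 7, 14, 13, 10, 121]
48 [155, 8, 11, 15, 12, 13, 10, 14, 11, 3, 107]
56 [150, 7, 12, 3, 12, 13, 7, 11, 17, 27, 78]
64 [168, 7, 13, 10, 12, 13, 5, 16, 3, 15, 76]
72 [158, 0, 15, 10, 15, 22, 17, 12, 18, 8, 79]
80 [145, 23, 44, 31, 26, 35, 26, 25, 31, 26, 76]
88 [135, 12, 240, 19, 22, 17, 23, 19, 21, 42, 80]
96 [164, 168, 125, 161, 29, 132, 64, 126, 44, 65, 78]
```

```bash
python3 -c "
from h import *
print(bot.hand_in())"
```

```text
the job is handed in; nothing more can be done
None
```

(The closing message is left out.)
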